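# Clip a cast test plate, take a hardness reading, unclip

### The arm

A 7-joint arm with a two-finger parallel gripper is mounted at the origin on the work surface. World frame = base frame: x ahead of the robot, y to its left, z up, the work surface at z = 0. Lengths are in m, angles in rad, forces in N, time in s.
With the tool pointing down it reaches from about 0.4 to 0.85 m from the base axis. Payload 10.4 kg.
Tool frame: the origin (TCP) lies midway between the tips of the shut fingers; the grasp point (between the pads) lies 19 mm behind it (manip.hold_point_z is the distance from the TCP to the grasp point, in m); z points along the fingers, y is the line along which they close (so a half turn about z gives the same grasp; the last joint's range is limited). The gripper opens to 85 mm and grips with 20 to 120 N. Pads are 22 mm wide; open, the fingers measure 114 mm over their backs; the gripper's body (76 mm by 85 mm) begins 54 mm behind the grasp point. The pads swing forward as they close: fully open they stand 13 mm farther back than shut.
Start: joints at [1.109, 0.332, -0.065, 1.46, 0.022, 1.35, -0.088], TCP at [0.266, -0.566, 0.231] pointing down, gripper open.
Joint ranges: [-2.6, 2.6], [-0.5, 2.12], [-1.47, 1.34], [0.16, 2.42], [-1.27, 4.41], [0.06, 2.06], [-2.6, 2.6]. Speed limits (rad/s): [2.22, 2.22, 2.79, 2.79, 3.14, 3.14, 3.14].

### API

Orientations are given as a unit quaternion [x, y, z, w].
In Python, from workcell import manip, eyes, job gives the robot as it stands.
- The arm moves only by the shell command python3 -m crank 'ROWS' [FORCE]. ROWS is JSON, a list that holds one entry, the list of rows, each a list of 7 numbers: the finger opening in cm, from 0 to 8.54, then the shift along the world's x, y, z in cm, then the turn, a rotation vector about the world's x, y, z in degrees. In form: [[[hand, x, y, z, ax, ay, az], ...]]. A call has 1 to 20 rows; each row shifts and turns the commanded pose from where the row before left it; what a row does not reach is not made up. A row lasts 1/8 s, in which the tool goes at most 62.5 mm and 10.7 degrees, less where a joint would pass 70% of its speed; a pose out of reach is approached as far as the arm can. A call with a gripper value outside its range is refused whole. The fingers move at their own pace and stop on an object; FORCE is the grip in N (left out, the last holds). Time passes only in rows, so rows that do not move let the fingers close. It gives the time, the measured TCP pose, the force, the opening and the grip force at its end, in the units of the state.
- manip.get_obs(): the state, without advancing time (a new reading comes with each control period).
- eyes.camera(name): name is "scene" or "top" or "wrist"; returns (picture, depth): 384x512x3 uint8, red, green, blue; 384x512 float32, m along the optical axis (not along the pixel's ray), 0 where there is no reading.
- eyes.camera_params(name): a dict with "fx", "fy", "cx", "cy" (pixels), "dist" ([k1, k2, p1, p2, k3] as OpenCV has them; the pictures are not rectified), "world_from_camera" (4x4, takes a point from camera to world coordinates); the wrist camera has in their place "hand_eye" (4x4, takes a point from camera to tool coordinates, whose origin is the TCP and whose axes are the flange's). Camera axes: x right, y down, z forward; pixel columns grow to the right and rows downward; lengths in m; the calibration is good to about 2 mm. A picture is of the moment at which its call begins: read the wrist's pose just before it. camera_params takes no time and is no camera call.
- job.hand_in(): hands the job in; it is judged then, once.
The state is a dict: "clock": time; "joint_pos": joint angles; "joint_velocities": joint speeds; "tau": joint torques, N m; "position": TCP position; "ee_rot": TCP orientation; "ft_force": force on the tool from outside, world axes, zero at the start; "torque": the same for the moment, N m; "grip_width": opening from 0.0 (shut) to 1.0 (fully open); "grasp_force": force on a finger pad.
Only numpy, scipy, OpenCV 4.12 (cv2) and the standard library are available. Lean on these libraries where they do the work, as an engineer would, in place of code of your own. Each camera call takes 0.05 s, during which the arm holds its last target. There are 200 camera calls.

### The job

Swing the spring clip round its pivot onto the edge of the cast test plate and press it firmly home with about 14 newtons (the plate chips above 18), so that the plate sits square and tight against the fence. With it clipped, press the hardness tester's plunger fully down, hold it a second and let it up, then swing the clip well clear of the plate again, leaving the plate lying square in the holder. Move the plate with the clip only, never with the fingers, and leave everything else on the bench where it is.

Things in the scene. Friction and masses are not known exactly. Their poses are not given: they have to be found in the camera images.
- holder: Sample holder: grey board 200 x 215 x 12 mm fixed to the bench, carrying all that follows. Origin at bench level; in its frame the board spans x -125..+75, y -107..+107 mm; x points from the clip's side to the fence. Two steel pins (8 mm, tops at z = 20 mm) at (12, +-78) mm stop the sample sliding along y. Hardness tester: steel column at (12, -94) mm, its arm (top z = 69 mm) reaching over the sample.
- fence_slots (a point): Middle of the fence's range of settings, (42, 0, 12) mm in the holder frame, not the fence itself. Fence: aluminium bar 10 x 146 x 10 mm lying along y beyond the sample. Its setting differs each time: its near face lies anywhere from x = +31 to +53 mm. Its pose is not measured: find it by feel.
- sample: Cast plate, white, 60 (x) x 140 (y) x 10 mm, about 0.2 kg, loose and sliding easily (friction about 0.3) on the board between the pins, underside at z = 12 mm. Origin at the centre of its underside, axes along its edges. It starts up to 3 degrees askew, 4 to 31 mm short of the fence. It chips if the clip presses on it with more than 18 N.
- clip: Steel swing clip. Origin on its vertical pivot screw, at (-30, 90, 12) mm in the holder frame. In its own frame a rigid arm 14 mm wide runs 111 mm along -y; +x is its leading side. Light friction (0.9 N at the post) holds it where left. Axes parallel to the holder's = home within 9 degrees, depending on the fence. It starts 43 to 63 degrees clockwise of that (from above) and swings on counterclockwise.
- bumper (a point): Nose of the clip's spring bumper, at (13, -90) mm in the clip frame, right below the post, 17 mm above the bench: it meets the near edge face of the sample close to its middle when the clip comes home. Spring 10 N per mm, 7 mm travel. Once the sample is tight against the fence, the force on it rises by about 10 N per mm of post travel; before that it stays below 7 N.
- post_top (a point): Centre of the top of the clip's round upright finger post, 14 mm diameter, 34 mm tall above the arm (holder heights z = 32 to 66 mm), rigid on the arm at (0, -90) mm in the clip frame. The handle to grip or push from above.
- toe_pad (a point): Underside of the toe, the clip's springy steel tongue (14 mm wide), at (28, -104) mm in the clip frame. At rest 2 mm below the sample's top face; pushed against the sample's edge it first slides the sample to the fence, then its upturned front rides up onto the top face by itself (1 to 6 N sideways at the post) and rests there with about 2 N.
- toe_tip (a point): Front end of the toe's upturned ramp, at (52, -104) mm in the clip frame: the part of the clip that reaches the sample first and leaves it last.
- plunger (a joint): Hardness tester's plunger, metres pressed down: 0 = up, 0.008 = fully down. A spring returns it (1.6 N to start, 4.8 N fully down, then a solid stop).
- plunger_top (a point): Centre of the top of the plunger's black round button, 28 mm diameter, at (12, -45) mm in the holder frame, z = 87.5 mm when up.
- wax_jar: Bystander: small jar, 34 mm diameter, 34 mm tall, standing on the board's near corner on the tester side. Origin under its centre, as for all bystanders.
- mix_cup: Bystander: white mixing cup, 72 mm diameter, 85 mm tall.
- spray_can: Bystander: spray can, 60 mm diameter, 150 mm tall.
- spatula: Bystander: spatula lying flat.
- brush: Bystander: brush lying flat.
- pigment: Bystander: small bottle, 44 mm diameter, 75 mm tall.
- trial_cast: Bystander: plaster block 70 x 50 x 30 mm.
Not all that is in view belongs to the job. What is meant by the sample is not black, pink or red, and is the larger of those in its own colour.

How it is judged:
By the outcome, as a careful person would: the job done as asked, in the order asked, and still so for the second after the job is handed in, with the robot touching nothing.
It also fails if it takes over 72 s, if anything falls off the work surface, if the arm or the gripper's body presses on something with over 40 N, if the wrist force passes 120 N, or if a joint passes its speed limit or range.

## Working session

There is one attempt and no reset: what is moved stays moved. The work goes in short steps, Python scripts to look and compute and a shell command to move; the robot and the scene stay as the last step left them, time stands still between calls to the robot, and variables do not carry over. Pictures are saved under pics/ and viewed, at most 10 in all, crops included, and the job is handed in when it is done.

```bash
ls; mkdir -p pics
cat > h.py <<'E'
import numpy as np, cv2
from workcell import manip, eyes, job
from scipy.spatial.transform import Rotation as R
def ray(name,px,obs=None):
    p=eyes.camera_params(name)
    K=np.array([[p['fx'],0,p['cx']],[0,p['fy'],p['cy']],[0,0,1]])
    n=cv2.undistortPoints(np.array(px,float).reshape(-1,1,2),K,np.array(p['dist'],float)).reshape(-1,2)
    if name=='wrist':
        T=np.eye(4);T[:3,:3]=R.from_quat(obs['ee_rot']).as_matrix();T[:3,3]=obs['position'];T=T@np.array(p['hand_eye'])
    else: T=np.array(p['world_from_camera'])
    return T[:3,3],np.c_[n,np.ones(len(n))]@T[:3,:3].T
def onplane(name,px,z,obs=None):
    o,d=ray(name,px,obs); return o+d*((z-o[2])/d[:,2])[:,None]
def save(img,fn): cv2.imwrite('pics/'+fn,cv2.cvtColor(img,cv2.COLOR_RGB2BGR))
E
python3 - <<'E'
from h import *
for n in('scene','top'):
    im,d=eyes.camera(n); save(im,n+'0.png'); np.savez(n+'0.npz',im=im,d=d)
    p=eyes.camera_params(n);print(n,p['fx'],np.round(p['world_from_camera'],3).tolist())
print(manip.get_obs())
E
```

```text
pics
scene 447.75001138880396 [[-0.211, 0.524, -0.825, 1.7], [0.977, 0.125, -0.17, 0.249], [0.014, -0.842, -0.539, 0.855], [0.0, 0.0, 0.0, 1.0]]
top 405.4022818637515 [[0.024, -0.995, 0.094, 0.429], [-1.0, -0.024, 0.003, 0.019], [-0.001, -0.094, -0.996, 1.093], [0.0, 0.0, 0.0, 1.0]]
{'clock': 0.1, 'joint_pos': array([ 1.10939024,  0.33282897, -0.06467948,  1.46085624,  0.0216412 ,
        1.34984946, -0.08849944]), 'joint_velocities': array([-0.00180562, -0.00033447,  0.00131952, -0.00113819,  0.00023856,
       -0.00012043,  0.00077949]), 'tau': array([ 1.59499956e-03, -6.26743841e+01,  4.93619288e-02, -3.92425919e+01,
        1.63466355e-02,  7.01123980e-03,  2.92342747e-05]), 'position': array([ 0.26537694, -0.56551147,  0.23058328]), 'ee_rot': array([ 9.76026337e-01,  2.17651561e-01, -1.84164806e-04, -5.95078937e-04]), 'ft_force': array([0.26627453, 0.56126716, 0.60512336]), 'torque': array([1.57998006e-02, 2.70091922e-02, 5.08974930e-05]), 'grasp_force': 0.0, 'grip_width': 1.0002926737612388}
```

View pics/top0.png

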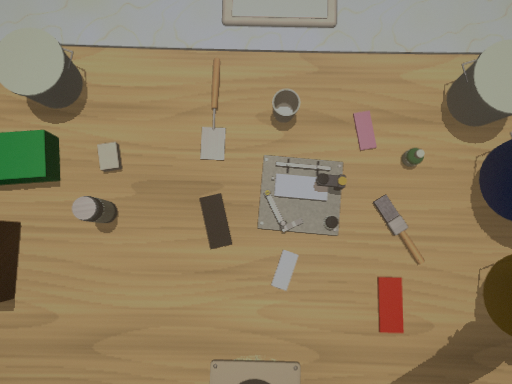

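View pics/scene0.png

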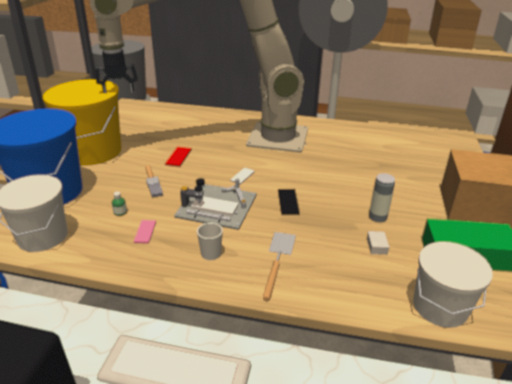

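The top view shows the holder at about (301,195). Two white plates could be the sample: the one on the holder at (301,187) and a loose one at (285,270). The holder one is larger and lies between the pins, so it fits. The clip runs from its pivot at (267,194) to (283,222), the fence is at (303,166), the plunger at (323,180) and the jar at (332,222). I'll confirm this in an enlarged crop.

Run:
```python
from h import *
im=np.load('top0.npz')['im']
save(cv2.resize(im[145:290,250:355],None,fx=5.5,fy=4.1*5.5/5.5*1,interpolation=cv2.INTER_CUBIC) if 0 else cv2.resize(im[148:293,250:355],None,fx=4,fy=4,interpolation=cv2.INTER_CUBIC),'crop1.png')
hsv=cv2.cvtColor(im,cv2.COLOR_RGB2HSV)
m=((hsv[...,1]<45)&(hsv[...,2]>195)).astype(np.uint8)
n,l,s,c=cv2.connectedComponentsWithStats(m[140:300,240:360])
for i in range(1,n):
    if s[i,4]>15: print(s[i],c[i]+[240,140])
# board mask: grey low saturation
b=((hsv[...,1]<60)).astype(np.uint8);b[:150]=0;b[245:]=0;b[:,:250]=0;b[:,355:]=0
cs,_=cv2.findContours(cv2.morphologyEx(b,cv2.MORPH_CLOSE,np.ones((5,5))),cv2.RETR_EXTERNAL,cv2.CHAIN_APPROX_NONE)
k=max(cs,key=cv2.contourArea);r=cv2.minAreaRect(k);bx=cv2.boxPoints(r);print(r,bx.tolist())
print(np.round(onplane('top',bx,0.012),4))
```

```text
((301.5316162109375, 195.2694854736328), (82.78469848632812, 74.46195983886719), 5.079607963562012) [[257.0054016113281, 228.6893768310547], [263.5982360839844, 154.5198516845703], [346.0578308105469, 161.84959411621094], [339.4649963378906, 236.0191192626953]]
[[ 0.4531  0.0017  0.012 ]
 [ 0.6537 -0.0117  0.012 ]
 [ 0.6386 -0.234   0.012 ]
 [ 0.4391 -0.217   0.012 ]]
```

View pics/crop1.png

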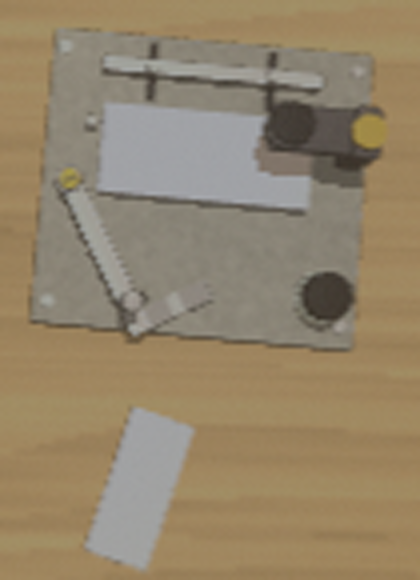

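The crop confirms it: the plate at crop (205,157) is the larger white one and lies by the pin at crop (90,120). The smaller white plate at crop (140,490) is a decoy. Post top is at crop (132,300), pivot (69,180), button (293,123), and the fence runs along crop (210,72).

Run:
```python
from h import *
f=lambda x,y:(x/4+250-.375,y/4+148-.375)
for n,p,z in(('pivot',(69,180),.03),('post',(132,300),.066),('button',(293,123),.0875),('toetip',(212,292),.03)):
    print(n,np.round(onplane('top',[f(*p)],z),4))
print('sample corners',np.round(onplane('top',[f(*p) for p in((104,103),(98,190),(308,212))],.022),4).tolist())
a=np.radians(-4.1);Rz=np.array([[np.cos(a),-np.sin(a)],[np.sin(a),np.cos(a)]])
for n,q in(('pivot',(-.03,.09)),('button',(.012,-.045))): print('pred',n,np.array([.571,-.117])+Rz@q)
print(np.round(eyes.camera_params('wrist')['hand_eye'],3).tolist(), manip.hold_point_z)
o=manip.get_obs();print(np.round(R.from_quat(o['ee_rot']).as_matrix(),3).tolist())
```

```text
pivot [[ 0.5482 -0.0219  0.03  ]]
post [[ 0.4687 -0.0619  0.066 ]]
button [[ 0.5809 -0.1589  0.0875]]
toetip [[ 0.4766 -0.117   0.03  ]]
sample corners [[0.6013, -0.0445, 0.022], [0.5429, -0.0416, 0.022], [0.5315, -0.1808, 0.022]]
pred pivot [ 0.54751155 -0.02508541]
pred button [ 0.5797519 -0.1627428]
[[0.001, -0.956, -0.293, 0.075], [1.0, 0.001, 0.0, -0.0], [0.0, -0.293, 0.956, -0.144], [0.0, 0.0, 0.0, 1.0]] 0.0187
[[0.905, 0.425, -0.001], [0.425, -0.905, 0.001], [-0.0, -0.001, -1.0]]
```

```bash
python3 -m crank '[[[4,1.9,3.9,0.2,0,0,0],[4,1.9,3.9,0.2,0,0,0],[4,1.9,3.9,0.2,0,0,0],[4,1.9,3.9,0.2,0,0,0],[4,1.9,3.9,0.2,0,0,0],[4,1.9,3.9,0.2,0,0,0],[4,1.9,3.9,0.2,0,0,0],[4,1.9,3.9,0.2,0,0,0],[4,1.9,3.9,0.2,0,0,0],[4,1.9,3.9,0.2,0,0,0],[4,1.9,3.9,0.2,0,0,0],[4,1.9,3.9,0.2,0,0,0],[4,0,0,0,0,0,0],[4,0,0,0,0,0,0]]]' 40
python3 - <<'E'
from h import *
o=manip.get_obs();im,d=eyes.camera('wrist');save(cv2.resize(im,(768,576)),'w1.png');np.savez('w1.npz',im=im,d=d,p=o['position'],q=o['ee_rot'])
print(o['clock'],o['joint_pos'])
E
```

```text
clock: 1.85
position: [0.4932, -0.0984, 0.255]
ee_rot: [0.976, 0.218, -0.0, 0.0]
ft_force: [-0.1, 0.4, 0.3]
grip_width: 0.468
grasp_force: 0.0
1.85 [ 0.57252206  0.08061834 -0.48876387  1.71850739  0.03906184  1.35273677
 -1.05557937]
```

View pics/w1.png

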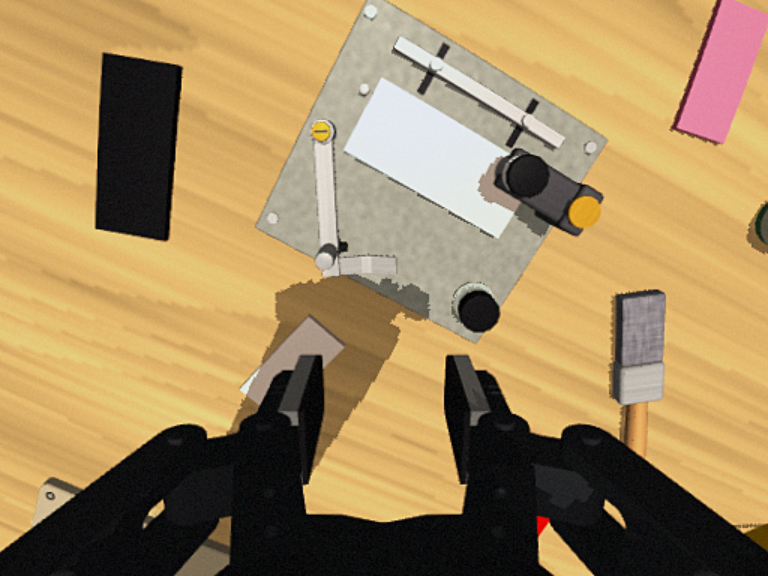

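The close wrist view (768x576) shows the post top at (325,254), pivot (321,131), button (524,176), toe tip (397,264), plate corners (381,79), (345,151) and (498,237), fence ends (397,45) and (562,140), and the jar at (477,308).

Run:
```python
from h import *
z=np.load('w1.npz');o={'position':z['p'],'ee_rot':z['q']}
P=lambda n,px,h:(print(n,np.round(r:=onplane('wrist',np.array(px)/1.5-.17,h,o)[:,:2],4).tolist()),r)[1]
pv=P('pivot',[(321,131)],.036)[0];ps=P('post',[(325,254)],.066)[0];bt=P('button',[(524,176)],.0875)[0]
P('tip',[(397,264)],.026);s=P('sample',[(381,79),(345,151),(498,237)],.022);P('fence near edge',[(394,55),(557,148)],.022)
b=P('board corners (75,-107),(-125,107),(-125,-107)',[(607,140),(257,226),(475,342)],.012)
P('pins (12,78)',[(364,90)],.02)
ya=b[1]-b[2];xa=b[0]-b[2];print('yaw',np.degrees(np.arctan2(-ya[0],ya[1])),np.degrees(np.arctan2(xa[1],xa[0])),np.hypot(*ya),np.hypot(*xa))
d=ps-pv;print('arm len',np.hypot(*d),'clip yaw',np.degrees(np.arctan2(d[0],-d[1])))
e=s[1]-s[2];print('sample yaw',np.degrees(np.arctan2(-e[0],e[1])),np.hypot(*e))
a=np.radians(-4.1);Rz=np.array([[np.cos(a),-np.sin(a)],[np.sin(a),np.cos(a)]])
print('org from board',(b[0]+b[1])/2+Rz@[.025,0],'from button',bt-Rz@[.012,-.045],'from pivot',pv-Rz@[-.03,.09])
m=z['d'];print('depth post',m[int(254/1.5),int(325/1.5)],'button',m[int(176/1.5),int(524/1.5)])
```

```text
pivot [[0.5493, -0.0214]]
post [[0.4739, -0.061]]
button [[0.5814, -0.1566]]
tip [[0.4806, -0.1161]]
sample [[0.6017, -0.045], [0.5431, -0.0421], [0.5346, -0.1805]]
fence near edge [[0.6208, -0.0466], [0.6155, -0.1883]]
board corners (75,-107),(-125,107),(-125,-107) [[0.6402, -0.2247], [0.4577, -0.0], [0.4431, -0.211]]
pins (12,78) [[0.5895, -0.0367]]
yaw -3.9564539672448724 -3.9799412919170476 0.21146412840672485 0.19754015891224827
arm len 0.0852024121529845 clip yaw -62.285223755258606
sample yaw -3.5115457879753746 0.1385909253787112
org from board [ 0.57386519 -0.11413157] from button [ 0.57261305 -0.11090096] from pivot [ 0.57281041 -0.11328412]
depth post 0.339747 button 0.30114743
```

```bash
python3 -m crank '[[[4,-0.45,0.75,-3,0,0,0],[4,-0.45,0.75,-3,0,0,0],[4,-0.45,0.7,-3,0,0,0],[4,-0.45,0.7,-3,0,0,0],[4,-0.4,0.7,-3,0,0,0],[4,0,0,0,0,0,0],[4,0,0,0,0,0,0]]]'
python3 - <<'E'
from h import *
o=manip.get_obs();im,d=eyes.camera('wrist');save(cv2.resize(im,(768,576)),'w2.png');np.savez('w2.npz',im=im,d=d,p=o['position'],q=o['ee_rot'])
E
```

```text
clock: 2.78
position: [0.4722, -0.0628, 0.1065]
ee_rot: [0.976, 0.217, 0.001, 0.0]
ft_force: [-0.0, -0.3, 0.2]
grip_width: 0.467
grasp_force: 0.0
```

View pics/w2.png

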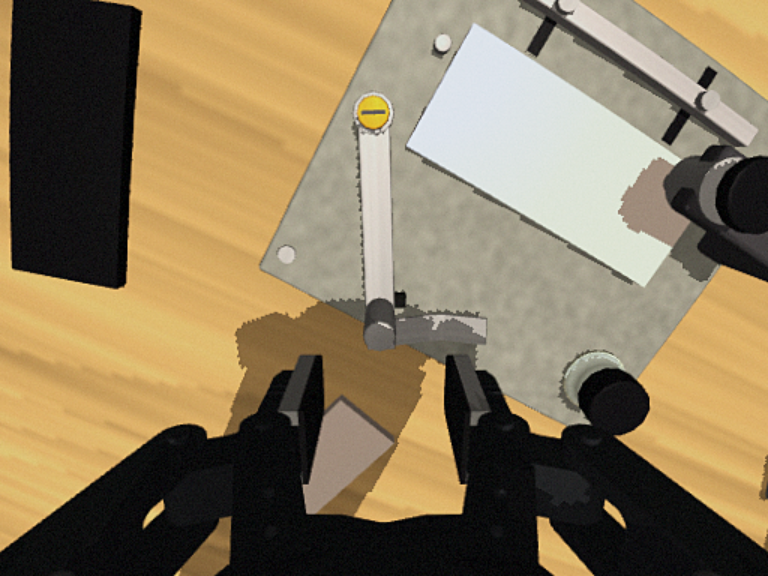

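Post top is now at (381,336), between the open fingers, with the pivot at (373,112).

Run:
```python
from h import *
z=np.load('w2.npz');o={'position':z['p'],'ee_rot':z['q']}
P=lambda n,px,h:(print(n,np.round(r:=onplane('wrist',np.array(px)/1.5-.17,h,o)[:,:2],4).tolist()),r)[1]
ps=P('post',[(381,336)],.066)[0];pv=P('pivot',[(373,112)],.036)[0]
s=P('sample near corners',[(406,148),(642,287)],.022);P('sample far',[(472,24)],.022);P('fence',[(524,0),(748,146)],.022);P('pin',[(442,43)],.02)
d=ps-pv;print(np.hypot(*d),np.degrees(np.arctan2(d[0],-d[1])))
e=s[0]-s[1];print('sample yaw',np.degrees(np.arctan2(-e[0],e[1])),np.hypot(*e))
```

```text
post [[0.4694, -0.0629]]
pivot [[0.5497, -0.0214]]
sample near corners [[0.5424, -0.0413], [0.5335, -0.1803]]
sample far [[0.6028, -0.0443]]
fence [[0.6216, -0.0603], [0.6167, -0.1897]]
pin [[0.5904, -0.036]]
0.09040057968946023 -62.68456669935737
sample yaw -3.684143428275614 0.1392950147533282
```

```bash
python3 -m crank '[[[4,-0.3,0,-1.5,0,0,0],[4,0,0,-1.8,0,0,0],[4,0,0,-1.8,0,0,0],[4,0,0,-1.4,0,0,0],[4,0,0,0,0,0,0],[1,0,0,0,0,0,0],[1,0,0,0,0,0,0],[1,0,0,0,0,0,0],[1,0,0,0,0,0,0]]]' 50
python3 - <<'E'
from h import *
print(manip.get_obs()['ft_force'], manip.get_obs()['torque'])
E
```

```text
clock: 3.95
position: [0.4691, -0.0619, 0.041]
ee_rot: [0.976, 0.218, 0.001, 0.0]
ft_force: [-1.5, -0.3, 7.1]
grip_width: 0.139
grasp_force: 48.8
[-1.51722524 -0.26993303  7.11172434] [ 0.00393035  0.40601934 -0.04785311]
```

Run:
```python
import numpy as np
f=lambda a:9.0*np.array([np.sin(np.radians(a)),-np.cos(np.radians(a))])
g=[-63.3,-58,-53,-48,-43,-38,-35,-32,-29,-26,-23,-20,-17,-14,-11,-8,-5,-2,1]
for a,b in zip(g,g[1:]): print(a,b,np.round(f(b)-f(a),2))
```

```text
-63.3 -58 [ 0.41 -0.73]
-58 -53 [ 0.44 -0.65]
-53 -48 [ 0.5  -0.61]
-48 -43 [ 0.55 -0.56]
-43 -38 [ 0.6  -0.51]
-38 -35 [ 0.38 -0.28]
-35 -32 [ 0.39 -0.26]
-32 -29 [ 0.41 -0.24]
-29 -26 [ 0.42 -0.22]
-26 -23 [ 0.43 -0.2 ]
-23 -20 [ 0.44 -0.17]
-20 -17 [ 0.45 -0.15]
-17 -14 [ 0.45 -0.13]
-14 -11 [ 0.46 -0.1 ]
-11 -8 [ 0.46 -0.08]
-8 -5 [ 0.47 -0.05]
-5 -2 [ 0.47 -0.03]
-2 1 [ 0.47 -0.  ]
```

```bash
python3 -m crank '[[[1,0,0,0.1,0,0,0],[1,0.41,-0.73,0,0,0,5.3],[1,0.44,-0.65,0,0,0,5],[1,0.5,-0.61,0,0,0,5],[1,0.55,-0.56,0,0,0,5],[1,0.6,-0.51,0,0,0,5],[1,0,0,0,0,0,0]]]'
```

```text
clock: 4.82
position: [0.4938, -0.0923, 0.0412]
ee_rot: [0.905, 0.426, 0.0, -0.0]
ft_force: [1.5, 0.8, -2.8]
grip_width: 0.14
grasp_force: 49.8
```

```bash
python3 -m crank '[[[1,0.19,-0.14,0,0,0,1.5],[1,0.19,-0.14,0,0,0,1.5],[1,0.2,-0.13,0,0,0,1.5],[1,0.2,-0.13,0,0,0,1.5],[1,0.2,-0.12,0,0,0,1.5],[1,0.21,-0.12,0,0,0,1.5],[1,0.21,-0.11,0,0,0,1.5],[1,0.21,-0.11,0,0,0,1.5],[1,0.22,-0.1,0,0,0,1.5],[1,0.22,-0.1,0,0,0,1.5],[1,0,0,0,0,0,0]]]'
```

```text
clock: 6.2
position: [0.5143, -0.1045, 0.0413]
ee_rot: [0.841, 0.541, 0.0, 0.0]
ft_force: [1.8, 2.9, -6.0]
grip_width: 0.141
grasp_force: 49.4
```

```bash
python3 -m crank '[[[1,0.22,-0.09,0,0,0,1.5],[1,0.22,-0.08,0,0,0,1.5],[1,0.22,-0.08,0,0,0,1.5],[1,0.23,-0.07,0,0,0,1.5],[1,0,0,0,0,0,0]]]'
```

```text
clock: 6.82
position: [0.5232, -0.1078, 0.0413]
ee_rot: [0.812, 0.584, 0.0, 0.0]
ft_force: [2.3, 2.0, -6.3]
grip_width: 0.144
grasp_force: 49.4
```

```bash
python3 -m crank '[[[1,0.22,-0.06,-0.05,0,0,1.5],[1,0.22,-0.06,0,0,0,1.5],[1,0.23,-0.05,0,0,0,1.5],[1,0,0,0,0,0,0]]]'
```

```text
clock: 7.32
position: [0.5302, -0.1097, 0.0412]
ee_rot: [0.788, 0.615, 0.0, 0.0]
ft_force: [-1.9, 0.6, 2.3]
grip_width: 0.142
grasp_force: 50.2
```

```bash
python3 -m crank '[[[1,0.2,-0.05,0,0,0,1.3],[1,0.2,-0.04,0,0,0,1.3],[1,0,0,0,0,0,0]]]'
```

```text
clock: 7.7
position: [0.5342, -0.1104, 0.0411]
ee_rot: [0.774, 0.633, 0.0, 0.0]
ft_force: [-0.5, -0.5, 5.1]
grip_width: 0.141
grasp_force: 50.6
```

Run:
```python
from h import *
o=manip.get_obs();im,d=eyes.camera('wrist');save(cv2.resize(im,(768,576)),'w3.png');np.savez('w3.npz',im=im,d=d,p=o['position'],q=o['ee_rot'])
print(o['ft_force'],o['torque'])
```

```text
[-0.5401038  -0.53056624  5.11121568] [-0.11804349  0.13009543  0.06519443]
```

View pics/w3.png

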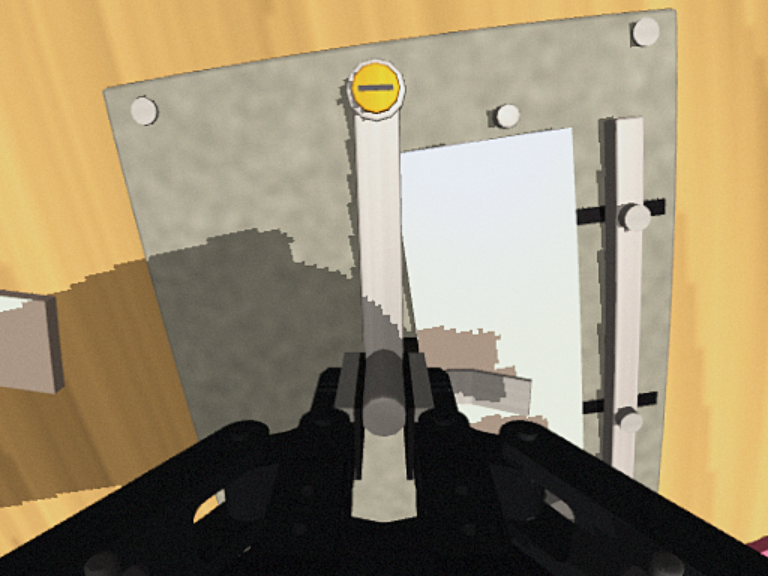

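The toe rides on the plate, with its tip at (530,390). The plate's far edge at (578,300) is still about 10 mm short of the fence face at about (610,300), and the bumper at (410,345) is at the near edge. I'll keep going gently.

```bash
python3 -m crank '[[[1,0.15,-0.02,0.03,0,0,1],[1,0.15,-0.02,0,0,0,1],[1,0.15,-0.02,0,0,0,1],[1,0.15,-0.01,0,0,0,1],[1,0.1,-0.01,0,0,0,0.6],[1,0,0,0,0,0,0]]]'
```

```text
clock: 8.5
position: [0.5408, -0.1113, 0.0412]
ee_rot: [0.748, 0.664, 0.0, 0.0]
ft_force: [-1.6, -1.9, 4.0]
grip_width: 0.141
grasp_force: 50.5
```

```bash
python3 -m crank '[[[1,0.1,0,0,0,0,0.6],[1,0.05,0,0,0,0,0.3],[1,0,0,0,0,0,0]]]'
```

```text
clock: 8.88
position: [0.5422, -0.1114, 0.0412]
ee_rot: [0.743, 0.669, -0.0, 0.0]
ft_force: [-1.8, -4.5, 4.4]
grip_width: 0.143
grasp_force: 50.5
```

```bash
python3 -m crank '[[[1,0.1,-0.04,0,0,0,0.6],[1,0.1,0,0,0,0,0.6],[1,0,0,0,0,0,0]]]'
```

```text
clock: 9.25
position: [0.5443, -0.1116, 0.0412]
ee_rot: [0.736, 0.677, -0.0, 0.0]
ft_force: [-1.6, -3.2, 4.7]
grip_width: 0.145
grasp_force: 50.6
```

```bash
python3 -m crank '[[[1,0.1,0,0,0,0,0.6],[1,0,0,0,0,0,0]]]'
```

```text
clock: 9.5
position: [0.5453, -0.1116, 0.0412]
ee_rot: [0.732, 0.681, -0.0, 0.0]
ft_force: [-1.3, -4.1, 5.4]
grip_width: 0.143
grasp_force: 50.5
```

Run:
```python
from h import *
o=manip.get_obs();im,d=eyes.camera('wrist');save(cv2.resize(im,(768,576)),'w4.png')
print(o['ft_force'],o['torque'])
```

```text
[-1.34470975 -4.09029937  5.38556255] [-0.95140803  0.41365536 -0.02935686]
```

View pics/w4.png

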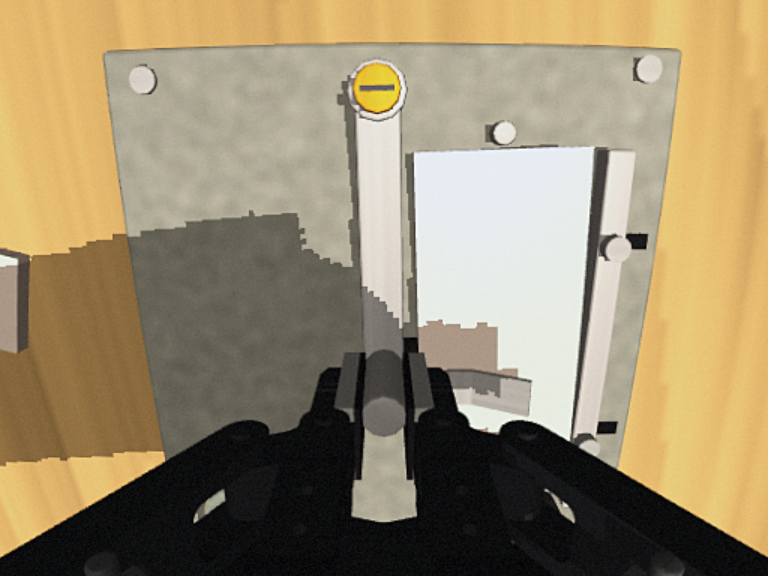

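The plate is now almost on the fence, with only a thin gap from (600,150) to (580,430). I'll feel forward in small steps.

```bash
python3 -m crank '[[[1,0.05,0,0,0,0,0.3],[1,0,0,0,0,0,0]]]'; python3 -m crank '[[[1,0.05,-0.03,0,0,0,0.3],[1,0,0,0,0,0,0]]]'
```

```text
clock: 9.8
position: [0.5457, -0.1117, 0.0411]
ee_rot: [0.73, 0.683, -0.0, 0.0]
ft_force: [-1.4, -4.2, 4.6]
grip_width: 0.144
grasp_force: 50.6
clock: 10.05
position: [0.5462, -0.1117, 0.0411]
ee_rot: [0.729, 0.685, 0.0, -0.0]
ft_force: [-2.8, -3.9, 4.7]
grip_width: 0.137
grasp_force: 50.6
```

```bash
python3 -m crank '[[[1,0.05,0,0,0,0,0.3],[1,0,0,0,0,0,0]]]'
```

```text
clock: 10.3
position: [0.5467, -0.1117, 0.0412]
ee_rot: [0.727, 0.687, 0.0, 0.0]
ft_force: [-2.8, -3.4, 5.5]
grip_width: 0.142
grasp_force: 50.6
```

```bash
python3 -m crank '[[[1,0.05,0,0,0,0,0.3],[1,0,0,0,0,0,0]]]'
```

```text
clock: 10.55
position: [0.5471, -0.1117, 0.0411]
ee_rot: [0.725, 0.689, -0.0, 0.0]
ft_force: [-2.6, -3.8, 4.0]
grip_width: 0.144
grasp_force: 50.6
```

```bash
python3 -m crank '[[[1,0.05,0,0,0,0,0.3],[1,0,0,0,0,0,0]]]'
```

```text
clock: 10.8
position: [0.5476, -0.1117, 0.0411]
ee_rot: [0.723, 0.691, -0.0, -0.0]
ft_force: [-2.0, -3.7, 5.1]
grip_width: 0.143
grasp_force: 50.6
```

```bash
python3 -m crank '[[[1,0.05,0,0,0,0,0.3],[1,0,0,0,0,0,0]]]'
```

```text
clock: 11.05
position: [0.5479, -0.1117, 0.0411]
ee_rot: [0.721, 0.692, -0.0, -0.0]
ft_force: [-3.9, -3.0, 6.0]
grip_width: 0.144
grasp_force: 50.7
```

```bash
python3 -m crank '[[[1,0.04,0,0,0,0,0.2],[1,0,0,0,0,0,0]]]'
```

```text
clock: 11.3
position: [0.5481, -0.1117, 0.0411]
ee_rot: [0.72, 0.694, -0.0, -0.0]
ft_force: [-4.0, -4.0, 7.1]
grip_width: 0.141
grasp_force: 50.9
```

```bash
python3 -m crank '[[[1,0.04,0,0,0,0,0.2],[1,0,0,0,0,0,0]]]'
```

```text
clock: 11.55
position: [0.5483, -0.1117, 0.0411]
ee_rot: [0.719, 0.695, -0.001, -0.0]
ft_force: [-6.4, -4.3, 9.0]
grip_width: 0.143
grasp_force: 51.0
```

```bash
python3 -m crank '[[[1,0.04,0,0,0,0,0.2],[1,0,0,0,0,0,0]]]'
```

```text
clock: 11.8
position: [0.5485, -0.1117, 0.0411]
ee_rot: [0.718, 0.696, -0.001, -0.001]
ft_force: [-7.6, -3.7, 9.0]
grip_width: 0.143
grasp_force: 51.1
```

```bash
python3 -m crank '[[[1,0.05,0,0,0,0,0.2],[1,0,0,0,0,0,0]]]'
```

```text
clock: 12.05
position: [0.5487, -0.1118, 0.0411]
ee_rot: [0.717, 0.697, -0.001, -0.001]
ft_force: [-8.2, -4.1, 10.5]
grip_width: 0.144
grasp_force: 51.3
```

```bash
python3 -m crank '[[[1,0.04,0,0,0,0,0.2],[1,0,0,0,0,0,0]]]'; python3 -m crank '[[[1,0,0,0,0,0,0]]]'
```

```text
clock: 12.3
position: [0.5488, -0.1118, 0.041]
ee_rot: [0.715, 0.699, -0.001, -0.001]
ft_force: [-10.5, -3.7, 11.2]
grip_width: 0.144
grasp_force: 51.4
clock: 12.42
position: [0.5489, -0.1117, 0.0411]
ee_rot: [0.715, 0.699, -0.001, -0.001]
ft_force: [-9.7, -3.6, 11.6]
grip_width: 0.142
grasp_force: 51.4
```

```bash
python3 -m crank '[[[1,0.05,0,0,0,0,0.1],[1,0,0,0,0,0,0]]]'
```

```text
clock: 12.68
position: [0.549, -0.1118, 0.041]
ee_rot: [0.715, 0.699, -0.001, -0.001]
ft_force: [-12.9, -3.1, 13.3]
grip_width: 0.142
grasp_force: 51.6
```

```bash
python3 -m crank '[[[1,0.05,0,0,0,0,0.1],[1,0,0,0,0,0,0]]]'; python3 -m crank '[[[1,0,0,0,0,0,0]]]'
```

```text
clock: 12.92
position: [0.5492, -0.1118, 0.041]
ee_rot: [0.714, 0.7, -0.002, -0.001]
ft_force: [-13.6, -3.7, 14.4]
grip_width: 0.143
grasp_force: 51.8
clock: 13.05
position: [0.5492, -0.1118, 0.041]
ee_rot: [0.714, 0.7, -0.002, -0.001]
ft_force: [-13.0, -3.0, 14.7]
grip_width: 0.147
grasp_force: 51.8
```

```bash
python3 -m crank '[[[1,0.04,0,0,0,0,0],[1,0,0,0,0,0,0]]]'; python3 -m crank '[[[1,0,0,0,0,0,0],[1,0,0,0,0,0,0]]]'
```

```text
clock: 13.3
position: [0.5493, -0.1118, 0.041]
ee_rot: [0.714, 0.7, -0.002, -0.002]
ft_force: [-14.6, -3.8, 16.1]
grip_width: 0.138
grasp_force: 52.0
clock: 13.55
position: [0.5493, -0.1118, 0.041]
ee_rot: [0.714, 0.7, -0.002, -0.002]
ft_force: [-15.0, -2.8, 16.2]
grip_width: 0.14
grasp_force: 52.0
```

```bash
python3 -m crank '[[[1,-0.06,0,0,0,0,-0.2],[1,-0.06,0,0,0,0,-0.3],[1,-0.06,0,0,0,0,-0.3],[1,0,0,0,0,0,0]]]'
```

```text
clock: 14.05
position: [0.5487, -0.1118, 0.0411]
ee_rot: [0.719, 0.695, -0.001, -0.001]
ft_force: [-7.5, -3.4, 11.2]
grip_width: 0.141
grasp_force: 51.1
```

```bash
python3 -m crank '[[[1,-0.04,0,0,0,0,-0.2],[1,0,0,0,0,0,0]]]'
```

```text
clock: 14.3
position: [0.5486, -0.1118, 0.0411]
ee_rot: [0.72, 0.694, -0.001, -0.001]
ft_force: [-6.7, -3.9, 8.9]
grip_width: 0.14
grasp_force: 51.0
```

```bash
python3 -m crank '[[[1,-0.06,0,0,0,0,-0.2],[1,-0.05,0,0,0,0,-0.2],[1,0,0,0,0,0,0]]]'
```

```text
clock: 14.68
position: [0.5481, -0.1117, 0.0411]
ee_rot: [0.723, 0.691, -0.0, -0.0]
ft_force: [-3.4, -4.5, 6.4]
grip_width: 0.143
grasp_force: 50.6
```

```bash
python3 -m crank '[[[1,-0.04,0,0,0,0,-0.2],[1,0,0,0,0,0,0]]]'
```

```text
clock: 14.92
position: [0.548, -0.1117, 0.0412]
ee_rot: [0.724, 0.69, 0.0, 0.0]
ft_force: [-2.6, -4.8, 5.1]
grip_width: 0.136
grasp_force: 50.5
```

```bash
python3 -m crank '[[[1,-0.05,0,0,0,0,-0.2],[1,0,0,0,0,0,0],[3,0,0,0,0,0,0],[3,0,0,0,0,0,0],[3,0,0,0,0,0,0],[3,0,0,1.5,0,0,0],[3,0,0,2.5,0,0,0],[3,0,0,2.5,0,0,0],[0,0,0,2.5,0,0,0],[0,0,0,0,0,0,0]]]'
python3 - <<'E'
from h import *
o=manip.get_obs();im,d=eyes.camera('wrist');save(cv2.resize(im,(768,576)),'w5.png');np.savez('w5.npz',im=im,d=d,p=o['position'],q=o['ee_rot'])
E
```

```text
clock: 16.18
position: [0.5488, -0.1116, 0.134]
ee_rot: [0.725, 0.689, 0.001, 0.002]
ft_force: [-0.2, -0.4, 0.2]
grip_width: 0.006
grasp_force: 0.0
```

View pics/w5.png

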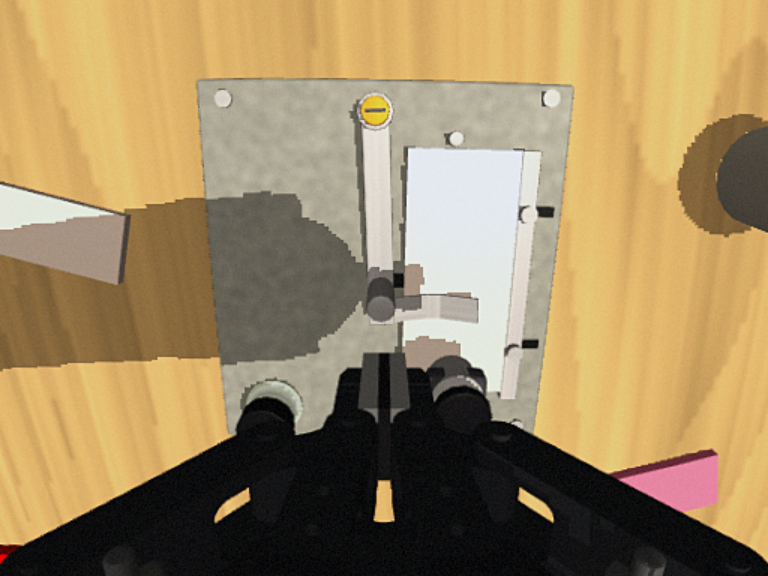

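The plate lies flush against the fence along its length, from (523,150) to (500,395). The toe is on top, post top is at (381,308), and the button at (463,407) is partly hidden by a finger.

Run:
```python
from h import *
z=np.load('w5.npz');o={'position':z['p'],'ee_rot':z['q']}
P=lambda n,px,h:(print(n,np.round(r:=onplane('wrist',np.array(px)/1.5-.17,h,o)[:,:2],4).tolist()),r)[1]
P('button',[(463,407)],.0875);P('post',[(381,308)],.066);P('pivot',[(375,110)],.036);c=P('plate near/far edge',[(407,148),(398,390),(523,150),(500,395)],.022);P('fence',[(525,150),(501,397)],.022)
P('corner',[(198,80),(573,86)],.012)
a=np.radians(-3.97);Rz=np.array([[np.cos(a),-np.sin(a)],[np.sin(a),np.cos(a)]])
pv=np.array([.5497,-.0219]);print('button from pivot',pv+Rz@[.042,-.135])
```

```text
button [[0.5831, -0.1536]]
post [[0.5478, -0.1114]]
pivot [[0.5495, -0.0212]]
plate near/far edge [[0.5649, -0.0399], [0.5545, -0.1797], [0.6255, -0.0435], [0.6163, -0.1866]]
fence [[0.6265, -0.0435], [0.617, -0.188]]
corner [[0.4571, 0.0012], [0.6546, -0.0116]]
button from pivot [ 0.58225261 -0.15948389]
```

```bash
python3 -m crank '[[[0,1.1,-1.55,0,0,0,0],[0,1.1,-1.55,0,0,0,0],[0,1.1,-1.55,0,0,0,0],[0,0,0,-2,0,0,0],[0,0,0,-2,0,0,0],[0,0,0,-0.5,0,0,0],[0,0,0,-0.3,0,0,0],[0,0,0,-0.3,0,0,0],[0,0,0,0,0,0,0]]]'
```

```text
clock: 17.35
position: [0.5806, -0.1578, 0.0805]
ee_rot: [0.725, 0.689, 0.0, 0.0]
ft_force: [-3.1, 1.7, 3.1]
grip_width: -0.005
grasp_force: 2.0
```

```bash
python3 -m crank '[[[0,0,0,-0.15,0,0,0],[0,0,0,-0.15,0,0,0],[0,0,0,-0.1,0,0,0],[0,0,0,0,0,0,0]]]'
```

```text
clock: 17.85
position: [0.5809, -0.158, 0.0792]
ee_rot: [0.725, 0.689, -0.0, 0.001]
ft_force: [-14.5, 4.3, 30.0]
grip_width: -0.005
grasp_force: 15.2
```

```bash
python3 -m crank '[[[0,0,0,-0.1,0,0,0],[0,0,0,-0.1,0,0,0],[0,0,0,0,0,0,0]]]'
```

```text
clock: 18.23
position: [0.581, -0.158, 0.0789]
ee_rot: [0.725, 0.689, -0.0, 0.001]
ft_force: [-23.0, 4.6, 47.1]
grip_width: -0.0
grasp_force: 23.4
```

```bash
python3 -m crank '[[[0,0,0,0.25,0,0,0],[0,0,0,0,0,0,0],[0,0,0,0,0,0,0],[0,0,0,0,0,0,0],[0,0,0,0,0,0,0],[0,0,0,0,0,0,0],[0,0,0,0,0,0,0],[0,0,0,0,0,0,0],[0,0,0,0,0,0,0],[0,0,0,0,0,0,0],[0,0,0,0,0,0,0]]]'
```

```text
clock: 19.6
position: [0.5809, -0.1579, 0.0793]
ee_rot: [0.725, 0.689, 0.0, 0.001]
ft_force: [-13.3, 3.6, 27.0]
grip_width: 0.002
grasp_force: 13.1
```

```bash
python3 -m crank '[[[0,0,0,0.3,0,0,0],[0,0,0,0.4,0,0,0],[0,0,0,0.5,0,0,0],[0,0,0,1.5,0,0,0],[0,0,0,2.5,0,0,0],[3.5,-1.1,1.55,0.5,0,0,0],[3.5,-1.1,1.55,0,0,0,0],[3.5,-1.1,1.55,0,0,0,0],[3.5,0,0,0,0,0,0]]]'
python3 - <<'E'
from h import *
o=manip.get_obs();im,d=eyes.camera('wrist');save(cv2.resize(im,(768,576)),'w6.png');np.savez('w6.npz',im=im,d=d,p=o['position'],q=o['ee_rot'])
E
```

```text
clock: 20.72
position: [0.5466, -0.1101, 0.1336]
ee_rot: [0.724, 0.689, -0.0, -0.0]
ft_force: [-0.0, -0.4, 0.3]
grip_width: 0.415
grasp_force: 0.0
```

View pics/w6.png

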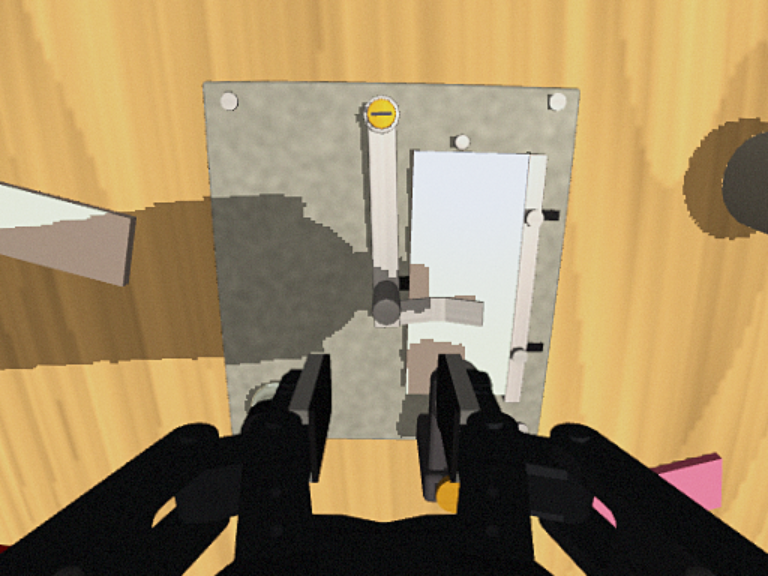

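The plate and clip are unchanged, the plunger has been released, and the post top is at (387,311). Next I regrip the post.

```bash
python3 -m crank '[[[3.5,0.1,-0.1,-2.5,0,0,0],[3.5,0,0,-2.5,0,0,0],[3.5,0,0,-2.5,0,0,0],[3.5,0,0,-1.5,0,0,0],[3.5,0,0,0,0,0,0],[1,0,0,0,0,0,0],[1,0,0,0,0,0,0],[1,0,0,0,0,0,0],[1,0,0,0,0,0,0]]]' 40
python3 - <<'E'
import numpy as np
f=lambda a:9.0*np.array([np.sin(np.radians(a)),-np.cos(np.radians(a))])
g=[-1.2,-4,-7,-10,-13,-16,-19,-22,-25,-28,-31,-35,-39,-44,-49,-54,-59,-63]
for a,b in zip(g,g[1:]): print(a,b,np.round(f(b)-f(a),2))
E
```

```text
clock: 21.9
position: [0.5484, -0.1129, 0.0446]
ee_rot: [0.725, 0.689, -0.0, 0.0]
ft_force: [-4.4, 0.1, 5.8]
grip_width: 0.146
grasp_force: 39.1
-1.2 -4 [-0.44  0.02]
-4 -7 [-0.47  0.05]
-7 -10 [-0.47  0.07]
-10 -13 [-0.46  0.09]
-13 -16 [-0.46  0.12]
-16 -19 [-0.45  0.14]
-19 -22 [-0.44  0.17]
-22 -25 [-0.43  0.19]
-25 -28 [-0.42  0.21]
-28 -31 [-0.41  0.23]
-31 -35 [-0.53  0.34]
-35 -39 [-0.5   0.38]
-39 -44 [-0.59  0.52]
-44 -49 [-0.54  0.57]
-49 -54 [-0.49  0.61]
-54 -59 [-0.43  0.65]
-59 -63 [-0.3   0.55]
```

```bash
python3 -m crank '[[[1,-0.22,0.01,0,0,0,-1.4],[1,-0.22,0.01,0,0,0,-1.4],[1,-0.24,0.02,0,0,0,-1.5],[1,-0.23,0.03,0,0,0,-1.5],[1,-0.24,0.03,0,0,0,-1.5],[1,-0.23,0.04,0,0,0,-1.5],[1,-0.23,0.04,0,0,0,-1.5],[1,-0.23,0.05,0,0,0,-1.5],[1,-0.23,0.06,0,0,0,-1.5],[1,-0.23,0.06,0,0,0,-1.5],[1,-0.22,0.07,0,0,0,-1.5],[1,-0.23,0.07,0,0,0,-1.5],[1,-0.22,0.08,0,0,0,-1.5],[1,-0.22,0.09,0,0,0,-1.5],[1,-0.22,0.09,0,0,0,-1.5],[1,-0.21,0.1,0,0,0,-1.5],[1,-0.42,0.21,0,0,0,-3],[1,-0.41,0.23,0,0,0,-3]]]'
```

```text
clock: 24.15
position: [0.5043, -0.1007, 0.0445]
ee_rot: [0.879, 0.478, 0.0, 0.001]
ft_force: [-2.1, -3.4, 8.7]
grip_width: 0.149
grasp_force: 39.6
```

```bash
python3 -m crank '[[[1,-0.53,0.34,0,0,0,-4],[1,-0.5,0.38,0,0,0,-4],[1,-0.59,0.52,0,0,0,-5],[1,-0.54,0.57,0,0,0,-5],[1,-0.49,0.61,0,0,0,-5],[1,-0.43,0.65,0,0,0,-5],[1,0,0,0,0,0,0],[3,0,0,0,0,0,0],[3,0,0,0,0,0,0],[3,0,0,0,0,0,0],[3,0,0,2,0,0,0],[3,0,0,3,0,0,0],[3,0,0,5,0,0,0],[3,0,0,5,0,0,0],[3,0,0,5,0,0,0],[3,0,0,0,0,0,0]]]'
python3 - <<'E'
from h import *
o=manip.get_obs();im,d=eyes.camera('wrist');save(cv2.resize(im,(768,576)),'w7.png');np.savez('w7.npz',im=im,d=d,p=o['position'],q=o['ee_rot'])
E
```

```text
clock: 26.15
position: [0.4751, -0.0691, 0.2473]
ee_rot: [0.968, 0.252, 0.003, 0.002]
ft_force: [1.3, -0.6, -1.0]
grip_width: 0.351
grasp_force: 0.0
```

View pics/w7.png

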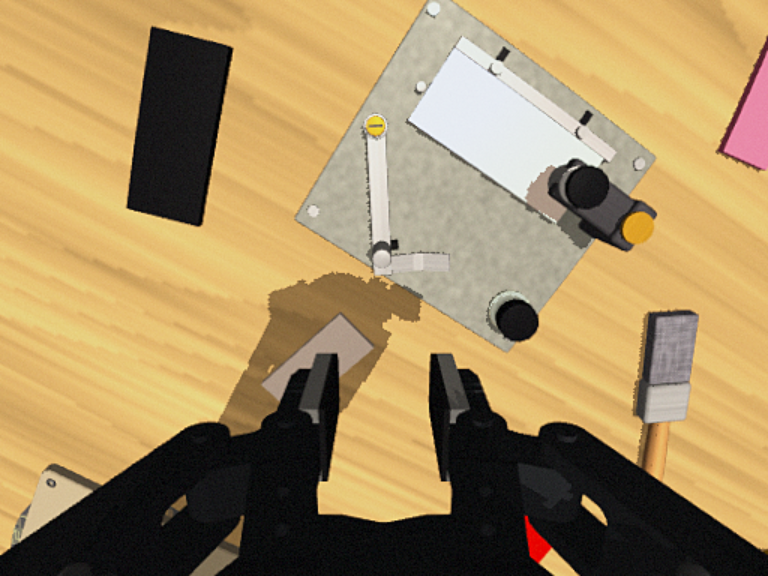

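The clip is well clear, with its tip at (449,263). The plate is still square against the fence from (461,45) to (610,158), and the jar and button are undisturbed.

```bash
python3 -c "
from workcell import job;print(job.hand_in())"
```

```text
the job is handed in; nothing more can be done
None
```

I carried out the job in the order asked and handed it in after about 26 s; no verdict came back. I pressed the clip home with about 14 N on the plate (wrist reading less clip friction), held the plunger fully down for over a second, and swung the clip well clear; the last picture shows the plate still square against the fence. My fingertips briefly pressed the bottomed plunger with about 47 N, above the 40 N limit given for the arm and gripper body, before I eased off.

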